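Set out the press tooling by height

ROBOT

A 6-joint arm with a two-finger parallel gripper is mounted at the origin on a cart in front of the work surface, level with it; the furniture and walls round the work are solid. World frame = base frame: x ahead of the robot, y to its left, z up, the work surface at z = 0. Lengths are in m, angles in degrees, forces in N, time in s.
With the tool pointing down it reaches from about 0.375 to 0.925 m from the base axis. Payload 5.7 kg.
Tool frame: the origin (TCP) lies midway between the tips of the shut fingers; the grasp point (between the pads) lies 19 mm behind it (bot.hold_point_z is the z of the grasp point in the tool frame, in m); z points along the fingers, y is the line along which they close (so a half turn about z gives the same grasp; the last joint's range is limited). The gripper opens to 88 mm and grips with 3 to 60 N. Pads are 20 mm wide; open, the fingers measure 115 mm over their backs; the gripper's body (75 mm by 178 mm) begins 61 mm behind the grasp point.
Start: joints at [68.348, 20.558, 86.54, -0, 72.909, -6.595], TCP at [0.156, 0.579, 0.223] pointing down, gripper open.
Joint ranges: [-170.27, 170.27], [-57.76, 135], [12.27, 136.19], [-55.21, 235.2], [11.17, 155.16], [-170.74, 170.74]. Speed limits (degrees/s): [136.94, 136.94, 180, 180, 180, 180].

INTERFACE

Orientations are given as [roll, pitch, yaw] about the fixed x, y, z axes, in that order (R = Rz(yaw) Ry(pitch) Rx(roll)).
In Python, from rig import bot gives the robot as it stands. The module is installed in compiled form; this text tells all that it offers.
- The arm moves only by the shell command python3 -m crank 'ROWS'. ROWS is a JSON object of lists of equal length, an entry for each row: "travel": the shift along the tool's x, y, z in cm, a list of three; "yaw": the turn about the tool's z in rad; "jaw": the closure, from -1 (fully open) to 1 (shut), so that 0 is half open. In form: {"travel": [[x, y, z], ...], "yaw": [yaw, ...], "jaw": [jaw, ...]}. A call has 1 to 20 rows; each row is the pose to reach, as a shift and turn from the pose commanded when the call began, along the tool's axes at that moment; what a row does not reach only later rows make up. A row lasts 1/8 s, in which the tool goes at most 62.5 mm and 10.7 degrees, less where a joint would pass 70% of its speed; a pose out of reach is approached as far as the arm can. A call with a gripper value outside its range is refused whole. The fingers move at their own pace and stop on an object; the grip force is fixed at half the most. Time passes only in rows, so rows that repeat a pose let the fingers close. It gives the time, the measured TCP pose, the force, the opening and the grip force at its end, in the units of the state.
- bot.sense(): the state, without advancing time (a new reading comes with each control period).
- bot.snapshot(name): name is "scene" or "top" or "wrist"; returns a dict with "image" (420x560x3 uint8, blue, green, red), "fx", "fy", "cx", "cy" (pixels), "k1" (the pictures are not rectified: a ray, as slopes to the right and down, at radius r is drawn at 1 + k1 r^2 times it, then the intrinsics apply), "extrinsics" (4x4, takes a point from world to camera coordinates). Camera axes: x right, y down, z forward; pixel columns grow to the right and rows downward; lengths in m; the calibration is good to about 2 mm. A picture is of the moment at which its call begins. There is no depth.
- bot.close_job(): hands the job in; it is judged then, once.
Trained networks look in the newest picture that a camera, given by its name, has taken for a name from the list of things; names that differ only in an ending like _2 or _b are one class to them, and where a whole thing is asked for, a point or a joint stands for the part that bears it (a point fixed in the world has none). Each returns a list of dicts, best first, with "p" (0 to 1); they miss things now and then, are a little off and sometimes report something else, mostly with a low value. They report only what shows in the picture. A call takes as long as a camera call. They do not tell look-alikes from the thing itself.
- bot.search_frame(label, camera): "at" ([x, y, z] in m, in world coordinates, good to about 4 mm: the middle of the surface that is visible of it).
- bot.place_of(label, camera): "at" ([x, y, z] in m, in world coordinates, good to about 4 mm: a listed point, or the origin of a listed thing).
The state is a dict: "time_s": time; "q": joint angles; "qvel": joint speeds; "joint_efforts": joint torques, N m; "eef_pos": TCP position; "tcp_rot": TCP orientation; "force": force on the tool from outside, world axes, zero at the start; "torque": the same for the moment, N m; "gripper_width": finger opening in m; "grasp_force": force on a finger pad.
Only numpy, scipy, OpenCV 4.12 (cv2) and the standard library are available. Lean on these libraries where they do the work, as an engineer would, in place of code of your own. Each camera call takes 0.05 s, during which the arm holds its last target. There are 200 camera calls.

TASK

Stand the four loose press parts (tooling ring, bronze bush, thick pin, thin tall pin) upright on the row of four black pads, one in the middle of each pad, in order of height: the shortest on the pad next to the red end stop, the tallest at the grey end. Let go of everything, and leave the oil bottle where it stands.

Things in the scene. Friction and masses are not known exactly. Their poses are not given: they have to be found in the camera images.
- pad1: round black rubber pad, 66 mm across, 3 mm thick, fixed on an aluminium strip 80 mm wide, 430 mm long and 4 mm thick that lies on the bench; origin at the centre of the pad's underside, so the pad's top is 3 mm above it and 7 mm above the bench; z up, y along the row towards pad4; one end of the row of four (85 mm from centre to centre)
- pad2: round black rubber pad, 66 mm across, 3 mm thick, fixed on an aluminium strip 80 mm wide, 430 mm long and 4 mm thick that lies on the bench; origin at the centre of the pad's underside, so the pad's top is 3 mm above it and 7 mm above the bench; z up, y along the row towards pad4; the second of the row, between pad1 and pad3
- pad3: round black rubber pad, 66 mm across, 3 mm thick, fixed on an aluminium strip 80 mm wide, 430 mm long and 4 mm thick that lies on the bench; origin at the centre of the pad's underside, so the pad's top is 3 mm above it and 7 mm above the bench; z up, y along the row towards pad4; the third of the row, between pad2 and pad4
- pad4: round black rubber pad, 66 mm across, 3 mm thick, fixed on an aluminium strip 80 mm wide, 430 mm long and 4 mm thick that lies on the bench; origin at the centre of the pad's underside, so the pad's top is 3 mm above it and 7 mm above the bench; z up, y along the row towards the strip's end beyond it; the other end of the row
- red_stop: red end stop, a fixed block 60 mm across the strip, 24 mm along it and 22 mm high (25 mm with its screw heads), on one end of the strip, its centre 69.5 mm beyond the nearest pad's centre; it is at the pad1 end or at the pad4 end from start to start (a like grey block, not listed, is at the other end). Origin at the centre of its underside, 4 mm above the bench
- die_ring: grey steel tooling ring, flat and wide: 62 mm outside, 24 mm high with four dark screw heads on top (sides 22 mm high), about 0.34 kg. Loose, stands upright on the bench at the start among the other three parts, in any order; origin at the centre of its underside, z up. Grip it across the outside
- guide_bush: yellowish bronze guide bush, 45 mm high: a flange 42 mm across and 11 mm high at the bottom, above it a round body 32 mm across. Loose, stands upright on the bench at the start among the other three parts, in any order; origin at the centre of its underside, z up. Grip the round body above the flange
- pin2: thick steel pin, 22 mm across and 100 mm high, about 0.2 kg. Loose, stands upright on the bench at the start among the other three parts, in any order; origin at the centre of its underside, z up. Its top end is a little narrower than the rest
- pin1: thin, tallest steel pin, 17 mm across and 145 mm high, about 0.2 kg. Loose, stands upright on the bench at the start among the other three parts, in any order; origin at the centre of its underside, z up. Its top end is a little narrower than the rest
- oil_bottle: white and yellow oil bottle with a red spout, 48 mm across and 134 mm high, loose, upright near the left end of the strip; a bystander. Origin at the centre of its underside
Not all that is in view belongs to the job. Leave any purple look-alike of the die_ring alone.

How it is judged:
By the outcome, as a careful person would: the job done as asked, in the order asked, and still so for the second after the job is handed in, with the robot touching nothing.
It also fails if it takes over 107 s, if anything falls off the work surface, if the arm or the gripper's body presses on something with over 40 N, if the wrist force passes 120 N, or if a joint passes its speed limit or range.

## Working session

There is one attempt and no reset: what is moved stays moved. The work goes in short steps, Python scripts to look and compute and a shell command to move; the robot and the scene stay as the last step left them, time stands still between calls to the robot, and variables do not carry over. Pictures are saved under pics/ and viewed, at most 14 in all, crops included, and the job is handed in when it is done.

```bash
mkdir -p pics; python3 - <<'E'
from rig import bot
import cv2
s=bot.sense(); print(s['time_s'],s['eef_pos'],s['tcp_rot'],s['gripper_width'],bot.hold_point_z)
for c in ['scene','top']:
    cv2.imwrite(f'pics/{c}0.png',bot.snapshot(c)['image'])
    for l in ['pad1','pad2','pad3','pad4','red_stop','die_ring','guide_bush','pin2','pin1','oil_bottle']:
        print(c,l,[(round(d['p'],2),[round(float(v),3) for v in d['at']]) for d in bot.place_of(l,c)][:5])
E
```

```text
0.0 [0.15563953 0.57874579 0.22180769] [-1.79894275e+02 -9.23123194e-03  1.64942913e+02] 0.08784509131800672 -0.0187
scene pad1 [(0.93, [0.659, -0.166, 0.006]), (0.92, [0.646, -0.084, -0.001]), (0.8, [0.62, 0.084, 0.007]), (0.73, [0.631, -0.002, -0.0]), (0.25, [0.607, 0.348, -0.003])]
scene pad2 [(0.93, [0.659, -0.166, 0.006]), (0.92, [0.646, -0.084, -0.001]), (0.8, [0.62, 0.084, 0.007]), (0.73, [0.631, -0.002, -0.0]), (0.25, [0.607, 0.348, -0.003])]
scene pad3 [(0.93, [0.659, -0.166, 0.006]), (0.92, [0.646, -0.084, -0.001]), (0.8, [0.62, 0.084, 0.007]), (0.73, [0.631, -0.002, -0.0]), (0.25, [0.607, 0.348, -0.003])]
scene pad4 [(0.93, [0.659, -0.166, 0.006]), (0.92, [0.646, -0.084, -0.001]), (0.8, [0.62, 0.084, 0.007]), (0.73, [0.631, -0.002, -0.0]), (0.25, [0.607, 0.348, -0.003])]
scene red_stop [(0.72, [0.604, 0.148, 0.005])]
scene die_ring [(0.78, [0.415, 0.159, 0.002]), (0.74, [0.62, 0.085, 0.004]), (0.7, [0.489, -0.114, 0.003]), (0.59, [0.462, -0.222, -0.0])]
scene guide_bush [(0.58, [0.464, 0.273, -0.0])]
scene pin2 [(0.84, [0.473, 0.095, 0.0]), (0.58, [0.44, -0.037, -0.002])]

[... 425 characters left out ...]
09, -0.002]), (0.68, [0.617, 0.081, 0.005]), (0.55, [0.63, -0.003, 0.003])]
top pad4 [(0.92, [0.655, -0.168, 0.007]), (0.86, [0.642, -0.09, -0.002]), (0.68, [0.617, 0.081, 0.005]), (0.55, [0.63, -0.003, 0.003])]
top red_stop [(0.64, [0.608, 0.151, 0.004])]
top die_ring [(0.86, [0.491, -0.118, -0.001]), (0.81, [0.421, 0.157, 0.001]), (0.55, [0.467, -0.221, -0.0]), (0.47, [0.641, -0.09, -0.002])]
top guide_bush [(0.68, [0.461, 0.274, 0.008]), (0.3, [0.607, 0.156, 0.003])]
top pin2 [(0.61, [0.477, 0.098, 0.001]), (0.58, [0.442, -0.037, 0.006])]
top pin1 [(0.61, [0.477, 0.098, 0.001]), (0.58, [0.442, -0.037, 0.006])]
top oil_bottle [(0.83, [0.612, 0.346, -0.002]), (0.39, [0.657, -0.169, 0.008])]
```

View pics/scene0.png

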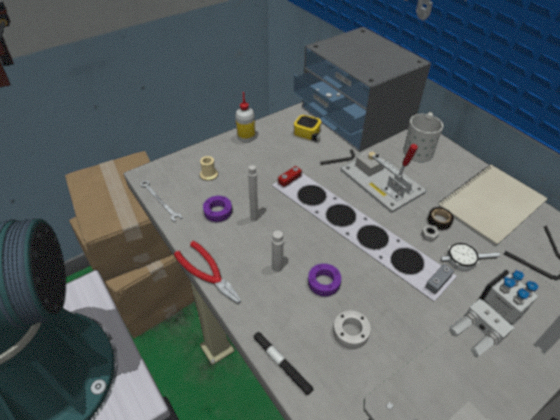

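View pics/top0.png

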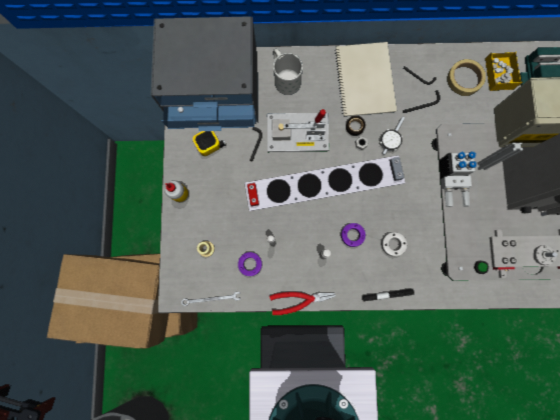

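The scene view shows the red stop at (290,176), with pads at (312,195), (341,215), (373,237) and (407,260), and the grey stop at (440,277).

What could be taken for each part:
- **Ring:** grey ring (352,328), purple rings (218,208) and (324,278), and the dark collar (440,216). I choose the grey one.
- **Bush:** yellowish part at (207,168); the tape roll at (466,77) in the top view looks similar.
- **Pins:** tall one at (252,190), which is pin1, and short thick one at (278,250), which is pin2.

I'll check this in one close crop.

```bash
cat > h.py <<'E'
from rig import bot
import numpy as np
from scipy.spatial.transform import Rotation as R
def delta(x,y,z,yaw=98.8):
    s=bot.sense(); r=R.from_euler('xyz',s['tcp_rot'],degrees=True)
    t=r.inv().apply(np.array([x,y,z])-s['eef_pos'])*100
    e=(r.inv()*R.from_euler('xyz',[180,0,yaw],degrees=True)).as_rotvec()
    print('t',round(s['time_s'],2),'travel cm',t.round(2),'yaw',e.round(3),'dist',np.linalg.norm(t).round(1))
E
python3 - <<'E'
import cv2
i=cv2.imread('pics/scene0.png')[140:360,160:400]
cv2.imwrite('pics/crop.png',cv2.resize(i,None,fx=2.7,fy=2.7,interpolation=cv2.INTER_CUBIC))
from h import *
delta(0.462,0.2735,0.19)
E
```

```text
t 1.1 travel cm [-37.51 -21.59   3.26] yaw [-0.     0.     1.154] dist 43.4
```

View pics/crop.png

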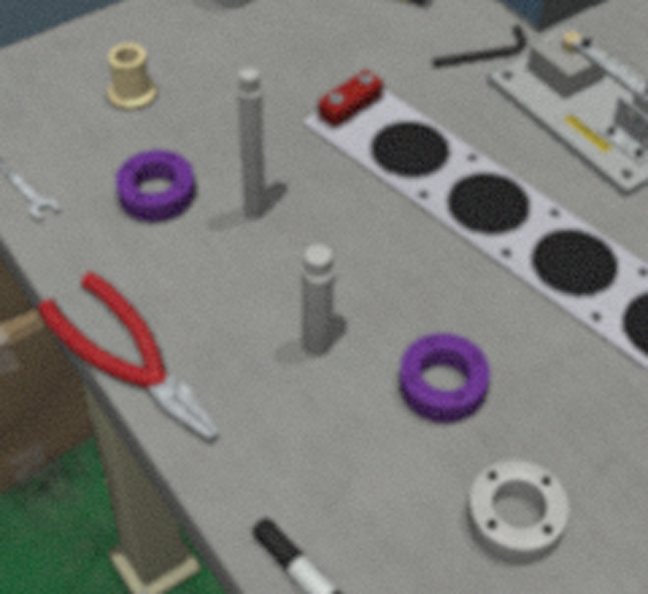

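The crop confirms it: bush at (130,75), tall thin pin1 at (250,145), short thick pin2 at (318,300) and grey ring at (518,505). The two purple rings are decoys. I'll go above the bush first.

```bash
python3 -m crank '{"travel": [[-9,-5,1],[-18,-10,2],[-27,-15,3],[-37.5,-21.6,3.3],[-37.5,-21.6,3.3],[-37.5,-21.6,3.3],[-37.5,-21.6,3.3],[-37.5,-21.6,3.3],[-37.5,-21.6,3.3],[-37.5,-21.6,3.3]], "yaw": [0.17,0.34,0.51,0.68,0.85,1.02,1.154,1.154,1.154,1.154], "jaw": [-1,-1,-1,-1,-1,-1,-1,-1,-1,-1]}'; python3 - <<'E'
from h import *
import cv2
cv2.imwrite('pics/w1.png',bot.snapshot('wrist')['image'])
for l in ['guide_bush']: print([(round(d['p'],2),np.round(d['at'],4)) for d in bot.place_of(l,'wrist')][:3])
delta(0.462,0.2735,0.014)
E
```

```text
time_s: 2.35
eef_pos: [0.4608, 0.2743, 0.1897]
tcp_rot: [-180.0, -0.0, 99.0]
force: [0.8, 0.3, -0.6]
gripper_width: 0.0876
grasp_force: 0.0
[(0.66, array([0.4644, 0.2776, 0.0051]))]
t 2.45 travel cm [-0.11  0.1  17.57] yaw [-0.    -0.     0.003] dist 17.6
```

View pics/w1.png

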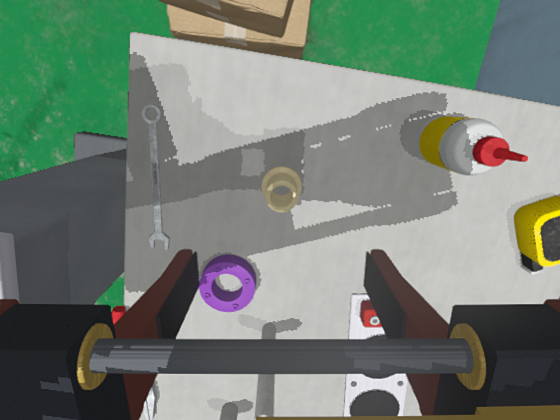

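The wrist view shows the bush at (282,189), centred between the fingers. I'll descend and grip.

```bash
python3 -m crank '{"travel": [[0.1,0.2,5],[0.1,0.2,10],[0.1,0.2,14],[0.1,0.2,16],[0.1,0.2,17.3],[0.1,0.2,17.3],[0.1,0.2,17.3],[0.1,0.2,17.3],[0.1,0.2,17.3],[0.1,0.2,17.3],[0.1,0.2,17.3],[0.1,0.2,17.3],[0.1,0.2,17.3],[0.1,0.2,17.3],[0.1,0.2,17.3]], "yaw": [0,0,0,0,0,0,0,0,0,0,0,0,0,0,0], "jaw": [-1,-1,-1,-1,-1,-1,1,1,1,1,1,1,1,1,1]}'; python3 - <<'E'
from h import *
delta(0.6305,-0.002,0.12)
E
```

```text
time_s: 4.32
eef_pos: [0.463, 0.2744, 0.0165]
tcp_rot: [-179.9, 0.0, 98.8]
force: [-3.6, -0.8, 3.1]
gripper_width: 0.0299
grasp_force: 30.0
t 4.33 travel cm [-29.88  12.3  -10.35] yaw [-0.001  0.     0.001] dist 33.9
```

```bash
python3 -m crank '{"travel": [[0,0,-3],[0,0,-7],[-3,1.2,-10.4],[-8,3.3,-10.4],[-13,5.4,-10.4],[-18,7.4,-10.4],[-23,9.5,-10.4],[-27,11.1,-10.4],[-29.9,12.3,-10.4],[-29.9,12.3,-10.4],[-29.9,12.3,-10.4],[-29.9,12.3,-10.4]], "yaw": [0,0,0,0,0,0,0,0,0,0,0,0], "jaw": [1,1,1,1,1,1,1,1,1,1,1,1]}'; python3 - <<'E'
from h import *
import cv2
cv2.imwrite('pics/w2.png',bot.snapshot('wrist')['image'])
for l in ['pad1','red_stop','die_ring']: print([(round(d['p'],2),np.round(d['at'],4)) for d in bot.place_of(l,'wrist')][:5])
delta(0.6305,-0.002,0.0245)
E
```

```text
time_s: 5.82
eef_pos: [0.6303, -0.0008, 0.1205]
tcp_rot: [-180.0, -0.0, 98.9]
force: [-0.7, -0.1, -1.5]
gripper_width: 0.0301
grasp_force: 30.0
[(0.81, array([ 0.6291, -0.0038,  0.0063])), (0.78, array([0.6147, 0.0817, 0.0025])), (0.75, array([ 0.6568, -0.1729,  0.0008]))]
[(0.95, array([6.081e-01, 1.508e-01, 5.000e-04]))]
[(0.97, array([ 4.673e-01, -2.194e-01,  1.000e-04])), (0.59, array([ 0.4884, -0.1168, -0.0038]))]
t 6.03 travel cm [-0.08 -0.04  9.63] yaw [-0.     0.     0.001] dist 9.6
```

View pics/w2.png

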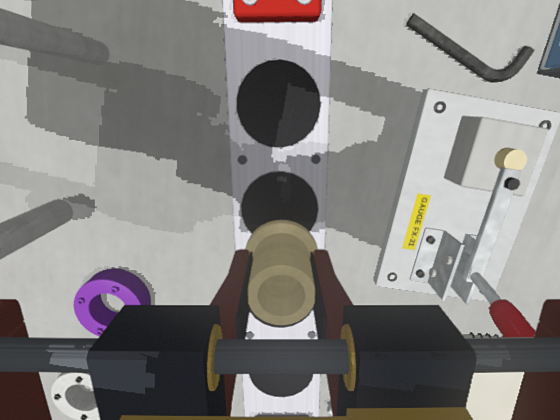

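The wrist view shows the held bush over the second pad, with the strip centred at column 280 and the gauge fixture clear on the right. I'll lower, release and rise.

```bash
python3 -m crank '{"travel": [[-0.1,0,4],[-0.1,0,7],[-0.1,0,8.8],[-0.1,0,9.65],[-0.1,0,9.65],[-0.1,0,9.65],[-0.1,0,9.65],[-0.1,0,9.65],[-0.1,0,9.65],[-0.1,0,9.65],[-0.1,0,9.65],[-0.1,0,9.65],[-0.1,0,8],[-0.1,0,4],[-0.1,0,-1],[-0.1,0,-6],[-0.1,0,-8],[-0.1,0,-8]], "yaw": [0,0,0,0,0,0,0,0,0,0,0,0,0,0,0,0,0,0], "jaw": [1,1,1,1,1,1,-1,-1,-1,-1,-1,-1,-1,-1,-1,-1,-1,-1]}'; python3 - <<'E'
from h import *
delta(0.467,-0.2205,0.15)
E
```

```text
time_s: 8.28
eef_pos: [0.6328, -0.0031, 0.2039]
tcp_rot: [179.7, 0.1, 98.8]
force: [-0.3, 0.4, -0.8]
gripper_width: 0.0877
grasp_force: 0.0
t 8.28 travel cm [-18.94 -19.74   5.31] yaw [0.005 0.002 0.   ] dist 27.9
```

```bash
python3 -m crank '{"travel": [[-4,-4,1],[-8,-8,2],[-12,-12.3,3.5],[-16,-16.5,5],[-18.9,-19.6,5.3],[-18.9,-19.6,5.3],[-18.9,-19.6,5.3],[-18.9,-19.6,5.3]], "yaw": [0,0,0,0,0,0,0,0], "jaw": [-1,-1,-1,-1,-1,-1,-1,-1]}'; python3 - <<'E'
from h import *
import cv2
cv2.imwrite('pics/w3.png',bot.snapshot('wrist')['image'])
cv2.imwrite('pics/t3.png',bot.snapshot('top')['image'][150:270,230:430])
for c in ['wrist','top']:
  for l in ['die_ring','guide_bush','pad1']: print([(round(d['p'],2),np.round(d['at'],4)) for d in bot.place_of(l,c)][:5])
delta(0.467,-0.2205,0.004)
E
```

```text
time_s: 9.28
eef_pos: [0.4672, -0.2188, 0.1476]
tcp_rot: [180.0, -0.0, 98.9]
force: [-0.3, -0.2, -0.2]
gripper_width: 0.0878
grasp_force: 0.0
[(0.61, array([ 0.465 , -0.2203,  0.0016]))]
[]
[(0.66, array([ 0.6589, -0.171 ,  0.0011])), (0.59, array([ 0.6419, -0.0874,  0.0031]))]
[(0.9, array([ 0.49  , -0.1164, -0.0018])), (0.74, array([ 0.4698, -0.22  ,  0.0019])), (0.71, array([0.4173, 0.1546, 0.0023]))]
[(0.47, array([ 0.6303, -0.0033,  0.012 ]))]
[(0.9, array([ 0.6403, -0.0901, -0.0008])), (0.77, array([ 0.6545, -0.1734,  0.0071])), (0.74, array([ 0.63  , -0.001 ,  0.0025])), (0.62, array([0.6158, 0.0796, 0.0027]))]
t 9.68 travel cm [-1.000e-01  1.000e-02  1.437e+01] yaw [0.    0.    0.001] dist 14.4
```

View pics/w3.png

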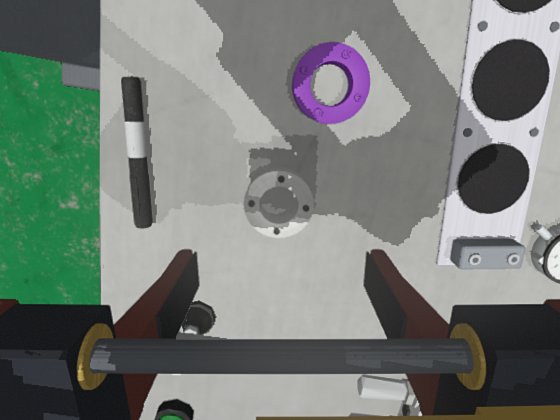

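The grey ring is at (280,204), centred between the fingers, and the purple one at (330,83) is clear. I'll descend and grip.

```bash
python3 -m crank '{"travel": [[-0.1,0,5],[-0.1,0,9],[-0.1,0,12],[-0.1,0,13.5],[-0.1,0,14.3],[-0.1,0,14.3],[-0.1,0,14.3],[-0.1,0,14.3],[-0.1,0,14.3],[-0.1,0,14.3],[-0.1,0,14.3],[-0.1,0,14.3],[-0.1,0,14.3]], "yaw": [0,0,0,0,0,0,0,0,0,0,0,0,0], "jaw": [-1,-1,-1,-1,-1,-1,1,1,1,1,1,1,1]}'; python3 - <<'E'
from h import *
delta(0.6171,0.0817,0.12)
E
```

```text
time_s: 11.3
eef_pos: [0.4664, -0.2208, 0.0051]
tcp_rot: [-180.0, 0.0, 98.8]
force: [-2.5, -0.8, 6.7]
gripper_width: 0.0607
grasp_force: 30.0
t 11.3 travel cm [ 27.57  19.54 -11.5 ] yaw [-0.     0.     0.001] dist 35.7
```

```bash
python3 -m crank '{"travel": [[0,0,-3],[0,0,-7],[3,2,-11.5],[7.5,5.3,-11.5],[12,8.5,-11.5],[16.5,11.7,-11.5],[21,14.9,-11.5],[25,17.7,-11.5],[27.6,19.5,-11.5],[27.6,19.5,-11.5],[27.6,19.5,-11.5],[27.6,19.5,-11.5]], "yaw": [0,0,0,0,0,0,0,0,0,0,0,0], "jaw": [1,1,1,1,1,1,1,1,1,1,1,1]}'; python3 - <<'E'
from h import *
import cv2
cv2.imwrite('pics/w4.png',bot.snapshot('wrist')['image'])
delta(0.6171,0.0817,0.0125)
E
```

```text
time_s: 12.8
eef_pos: [0.6162, 0.0808, 0.1194]
tcp_rot: [-179.9, 0.0, 98.8]
force: [0.1, 0.2, -3.1]
gripper_width: 0.0611
grasp_force: 30.0
t 12.85 travel cm [ 0.08  0.09 10.7 ] yaw [-0.001  0.    -0.001] dist 10.7
```

View pics/w4.png

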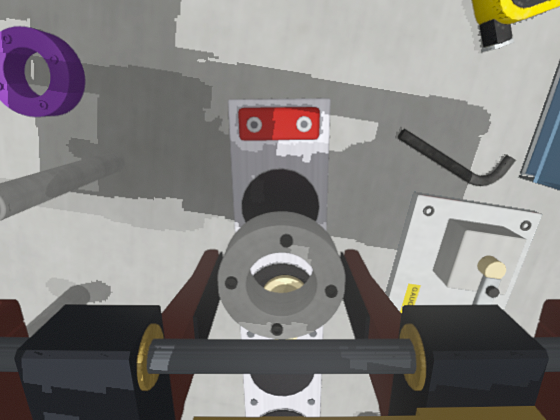

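The ring is held upright at (281,275) over the first pad next to the red stop at (280,123). I'll lower and release.

```bash
python3 -m crank '{"travel": [[0.1,0.1,4],[0.1,0.1,8],[0.1,0.1,9.8],[0.1,0.1,10.7],[0.1,0.1,10.7],[0.1,0.1,10.7],[0.1,0.1,10.7],[0.1,0.1,10.7],[0.1,0.1,10.7],[0.1,0.1,10.7],[0.1,0.1,10.7],[0.1,0.1,9],[0.1,0.1,5],[0.1,0.1,0],[0.1,0.1,-5],[0.1,0.1,-8],[0.1,0.1,-8]], "yaw": [0,0,0,0,0,0,0,0,0,0,0,0,0,0,0,0,0], "jaw": [1,1,1,1,1,1,-1,-1,-1,-1,-1,-1,-1,-1,-1,-1,-1]}'; python3 - <<'E'
from h import *
delta(0.441,-0.037,0.20)
E
```

```text
time_s: 14.98
eef_pos: [0.6201, 0.0831, 0.2037]
tcp_rot: [179.6, 0.1, 98.8]
force: [0.1, -0.5, -0.9]
gripper_width: 0.0877
grasp_force: 0.0
t 14.97 travel cm [ -9.12 -19.54   0.24] yaw [0.007 0.001 0.   ] dist 21.6
```

```bash
python3 -m crank '{"travel": [[-2.2,-4.8,0],[-4.5,-9.6,0],[-6.8,-14.5,0],[-9,-19.3,0],[-9,-19.3,0],[-9,-19.3,0],[-9,-19.3,0]], "yaw": [0,0,0,0,0,0,0], "jaw": [-1,-1,-1,-1,-1,-1,-1]}'; python3 - <<'E'
from h import *
import cv2
cv2.imwrite('pics/w5.png',bot.snapshot('wrist')['image'])
bot.snapshot('top')
for c in ['wrist','top']:
  for l in ['die_ring','pin2']: print([(round(d['p'],2),np.round(d['at'],4)) for d in bot.place_of(l,c)][:5])
delta(0.441,-0.037,0.042)
E
```

```text
time_s: 15.85
eef_pos: [0.4422, -0.0351, 0.1996]
tcp_rot: [180.0, 0.0, 98.9]
force: [0.6, 0.5, 0.8]
gripper_width: 0.0879
grasp_force: 0.0
[(0.76, array([0.6199, 0.0831, 0.006 ])), (0.56, array([ 0.4909, -0.119 , -0.0005])), (0.37, array([ 0.6356, -0.0024,  0.0096])), (0.2, array([ 0.6426, -0.0865,  0.0034]))]
[(0.61, array([ 6.563e-01, -1.723e-01,  6.000e-04])), (0.57, array([ 0.4413, -0.0361, -0.001 ]))]
[(0.58, array([ 0.4176,  0.1547, -0.0026])), (0.52, array([0.6222, 0.0841, 0.0078]))]
[(0.48, array([0.4758, 0.0953, 0.0014]))]
t 16.15 travel cm [-0.17 -0.05 15.75] yaw [-0.    -0.     0.001] dist 15.8
```

View pics/w5.png

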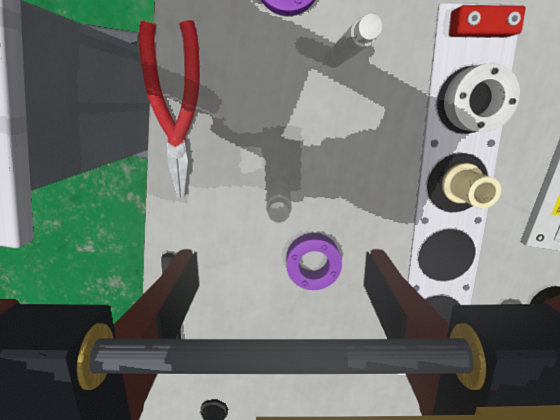

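Pin2's top is at (279,205), centred; the ring and bush sit on the first two pads at (480,97) and (468,185). I'll descend and grip pin2 at mid-height.

```bash
python3 -m crank '{"travel": [[-0.1,0,4],[-0.1,0,8],[-0.1,0,12],[-0.1,0,14.5],[-0.1,0,15.7],[-0.1,0,15.7],[-0.1,0,15.7],[-0.1,0,15.7],[-0.1,0,15.7],[-0.1,0,15.7],[-0.1,0,15.7],[-0.1,0,15.7],[-0.1,0,15.7],[-0.1,0,15.7],[-0.1,0,15.7]], "yaw": [0,0,0,0,0,0,0,0,0,0,0,0,0,0,0], "jaw": [-1,-1,-1,-1,-1,1,1,1,1,1,1,1,1,1,1]}'; python3 - <<'E'
from h import *
delta(0.6437,-0.0862,0.12)
E
```

```text
time_s: 18.02
eef_pos: [0.4411, -0.0365, 0.0427]
tcp_rot: [-180.0, 0.0, 98.8]
force: [-0.9, -0.0, 2.4]
gripper_width: 0.0221
grasp_force: 30.0
t 18.02 travel cm [-8.02 19.26 -7.73] yaw [-0.  0.  0.] dist 22.2
```

```bash
python3 -m crank '{"travel": [[0,0,-3],[0,0,-6],[-1.5,3,-7.7],[-3.2,7.5,-7.7],[-5,12,-7.7],[-6.8,16,-7.7],[-8,19.2,-7.7],[-8,19.2,-7.7],[-8,19.2,-7.7],[-8,19.2,-7.7]], "yaw": [0,0,0,0,0,0,0,0,0,0], "jaw": [1,1,1,1,1,1,1,1,1,1]}'; python3 - <<'E'
from h import *
import cv2
cv2.imwrite('pics/w6.png',bot.snapshot('wrist')['image'])
delta(0.6437,-0.0862,0.0505)
E
```

```text
time_s: 19.27
eef_pos: [0.6416, -0.0856, 0.1193]
tcp_rot: [-179.9, -0.0, 98.8]
force: [0.1, -0.2, -1.7]
gripper_width: 0.0215
grasp_force: 30.0
t 19.32 travel cm [-0.08  0.18  6.9 ] yaw [-0.001 -0.     0.001] dist 6.9
```

View pics/w6.png

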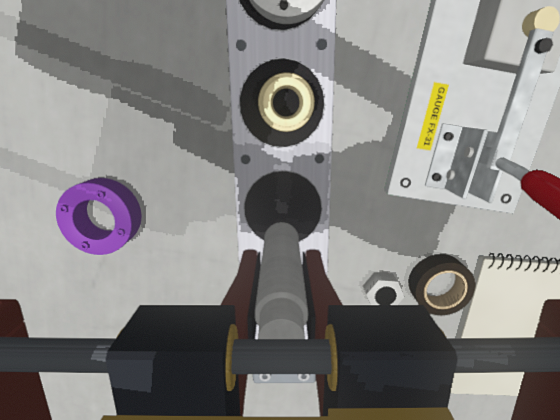

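Pin2 is held upright over the third pad at (283,205); the bush sits central on its pad at (285,101). I'll lower gently and release.

```bash
python3 -m crank '{"travel": [[0,0.1,3],[0,0.1,5.5],[0,0.1,6.5],[0,0.1,6.9],[0,0.1,6.9],[0,0.1,6.9],[0,0.1,6.9],[0,0.1,6.9],[0,0.1,6.9],[0,0.1,6.9],[0,0.1,6.9],[0,0.1,6.9],[0,0.1,5],[0,0.1,1],[0,0.1,-4],[0,0.1,-9],[0,0.1,-12],[0,0.1,-12]], "yaw": [0,0,0,0,0,0,0,0,0,0,0,0,0,0,0,0,0,0], "jaw": [1,1,1,1,1,1,-1,-1,-1,-1,-1,-1,-1,-1,-1,-1,-1,-1]}'; python3 - <<'E'
from h import *
delta(0.4755,0.096,0.24)
E
```

```text
time_s: 21.58
eef_pos: [0.6462, -0.0864, 0.2442]
tcp_rot: [179.6, 0.2, 98.8]
force: [0.3, 0.1, -0.5]
gripper_width: 0.0875
grasp_force: 0.0
t 21.57 travel cm [ 20.64 -14.07   0.26] yaw [0.007 0.003 0.   ] dist 25.0
```

```bash
python3 -m crank '{"travel": [[4,-2.8,0],[8.5,-5.8,0],[13,-8.9,0],[17,-11.6,0],[20.6,-13.8,0],[20.6,-13.8,0],[20.6,-13.8,0],[20.6,-13.8,0]], "yaw": [0,0,0,0,0,0,0,0], "jaw": [-1,-1,-1,-1,-1,-1,-1,-1]}'; python3 - <<'E'
from h import *
import cv2
cv2.imwrite('pics/w7.png',bot.snapshot('wrist')['image'])
bot.snapshot('top')
for c in ['wrist','top']:
  for l in ['pin1']: print([(round(d['p'],2),np.round(d['at'],4)) for d in bot.place_of(l,c)][:5])
delta(0.4755,0.096,0.085)
E
```

```text
time_s: 22.58
eef_pos: [0.477, 0.0957, 0.2394]
tcp_rot: [-180.0, 0.0, 98.8]
force: [0.1, -0.8, 0.1]
gripper_width: 0.0879
grasp_force: 0.0
[(0.87, array([ 0.4746,  0.0986, -0.0031])), (0.49, array([ 0.6448, -0.086 ,  0.0051]))]
[(0.49, array([ 0.6425, -0.0831,  0.012 ]))]
t 22.77 travel cm [ 0.03 -0.11 15.45] yaw [-0.     0.    -0.001] dist 15.4
```

View pics/w7.png

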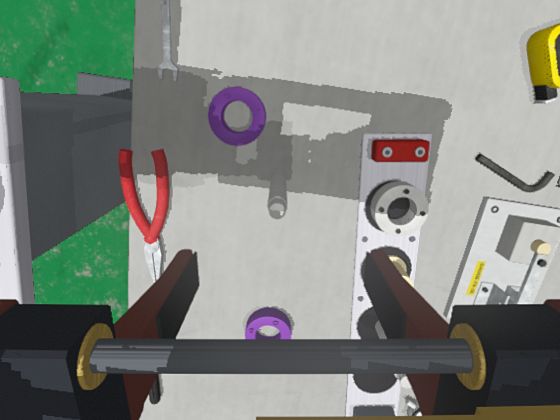

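Pin1's top is at (278,207), centred between the fingers. I'll descend and grip it.

```bash
python3 -m crank '{"travel": [[0.1,-0.1,4],[0.1,-0.1,8],[0.1,-0.1,12],[0.1,-0.1,14.5],[0.1,-0.1,15.4],[0.1,-0.1,15.4],[0.1,-0.1,15.4],[0.1,-0.1,15.4],[0.1,-0.1,15.4],[0.1,-0.1,15.4],[0.1,-0.1,15.4],[0.1,-0.1,15.4],[0.1,-0.1,15.4],[0.1,-0.1,15.4],[0.1,-0.1,15.4]], "yaw": [0,0,0,0,0,0,0,0,0,0,0,0,0,0,0], "jaw": [-1,-1,-1,-1,-1,1,1,1,1,1,1,1,1,1,1]}'; python3 - <<'E'
from h import *
delta(0.657,-0.1701,0.23)
E
```

```text
time_s: 24.65
eef_pos: [0.4749, 0.0973, 0.0856]
tcp_rot: [-180.0, 0.0, 98.8]
force: [-0.8, -0.0, 0.4]
gripper_width: 0.0165
grasp_force: 30.0
t 24.65 travel cm [-29.21  13.89 -14.44] yaw [-0.  0.  0.] dist 35.4
```

```bash
python3 -m crank '{"travel": [[0,0,-4],[0,0,-8],[0,0,-12],[-2,1,-14.4],[-6,2.9,-14.4],[-10.5,5,-14.4],[-15,7.1,-14.4],[-19.5,9.3,-14.4],[-24,11.4,-14.4],[-27.5,13.1,-14.4],[-29.2,13.9,-14.4],[-29.2,13.9,-14.4],[-29.2,13.9,-14.4],[-29.2,13.9,-14.4]], "yaw": [0,0,0,0,0,0,0,0,0,0,0,0,0,0], "jaw": [1,1,1,1,1,1,1,1,1,1,1,1,1,1]}'; python3 - <<'E'
from h import *
import cv2
cv2.imwrite('pics/w8.png',bot.snapshot('wrist')['image'])
delta(0.657,-0.1701,0.0935)
E
```

```text
time_s: 26.4
eef_pos: [0.6565, -0.1684, 0.2299]
tcp_rot: [-180.0, -0.0, 98.9]
force: [0.7, 0.3, -1.1]
gripper_width: 0.0165
grasp_force: 30.0
t 26.45 travel cm [-0.15  0.02 13.65] yaw [-0.    -0.     0.002] dist 13.6
```

View pics/w8.png

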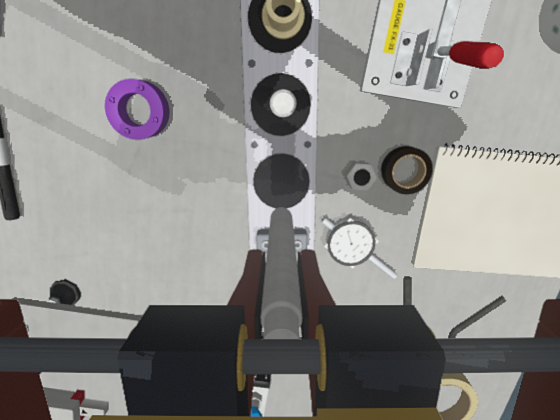

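Pin1 is held over the fourth pad at (281,180), and pin2 stands central on its pad at (283,103). I'll lower, release and rise clear.

```bash
python3 -m crank '{"travel": [[-0.1,0,4],[-0.1,0,8],[-0.1,0,11.5],[-0.1,0,13],[-0.1,0,13.65],[-0.1,0,13.65],[-0.1,0,13.65],[-0.1,0,13.65],[-0.1,0,13.65],[-0.1,0,13.65],[-0.1,0,13.65],[-0.1,0,13.65],[-0.1,0,13.65],[-0.1,0,12],[-0.1,0,8],[-0.1,0,4],[-0.1,0,0],[-0.1,0,-3],[-0.1,0,-3]], "yaw": [0,0,0,0,0,0,0,0,0,0,0,0,0,0,0,0,0,0,0], "jaw": [1,1,1,1,1,1,1,-1,-1,-1,-1,-1,-1,-1,-1,-1,-1,-1,-1]}' && python3 -m crank '{"travel": [[0,-5,0],[0,-10,0],[0,-15,0],[0,-20,0],[0,-20,0],[0,-20,0]], "yaw": [0,0,0,0,0,0], "jaw": [-1,-1,-1,-1,-1,-1]}'; python3 - <<'E'
from h import *
import cv2
a=bot.snapshot('top')['image'][140:230,230:420]
b=bot.snapshot('scene')['image'][140:310,250:470]
a=cv2.resize(a,(760,360),interpolation=cv2.INTER_CUBIC)
cv2.imwrite('pics/t9.png',a);cv2.imwrite('pics/s9.png',cv2.resize(b,None,fx=3,fy=3))
for c in ['scene','top']:
  for l in ['die_ring','guide_bush','pin1','oil_bottle']: print([(round(d['p'],2),np.round(d['at'],4)) for d in bot.place_of(l,c)][:5])
E
```

```text
time_s: 28.82
eef_pos: [0.6592, -0.1716, 0.264]
tcp_rot: [179.6, 0.2, 98.8]
force: [0.7, 0.1, -0.7]
gripper_width: 0.0881
grasp_force: 0.0
time_s: 29.58
eef_pos: [0.4601, -0.2017, 0.2595]
tcp_rot: [180.0, 0.0, 98.8]
force: [-0.5, 0.7, -0.2]
gripper_width: 0.0878
grasp_force: 0.0
[(0.82, array([ 4.197e-01,  1.600e-01, -3.000e-04])), (0.64, array([0.6178, 0.0824, 0.0013]))]
[]
[(0.91, array([ 0.6587, -0.1712,  0.0074])), (0.83, array([ 0.6448, -0.0889,  0.0061])), (0.45, array([ 0.6586, -0.1675,  0.0053]))]
[(0.9, array([ 0.6051,  0.3472, -0.    ]))]
[(0.56, array([ 4.177e-01,  1.551e-01, -4.000e-04])), (0.54, array([0.6218, 0.0831, 0.0064])), (0.53, array([ 0.4885, -0.1169,  0.001 ])), (0.26, array([ 0.6592, -0.174 ,  0.0052]))]
[(0.49, array([ 0.6308, -0.0014,  0.0144]))]
[(0.61, array([ 0.6445, -0.0876,  0.0094])), (0.55, array([ 0.6606, -0.1682,  0.0077])), (0.39, array([0.6198, 0.0826, 0.007 ]))]
[(0.67, array([6.105e-01, 3.429e-01, 4.000e-04]))]
```

View pics/s9.png

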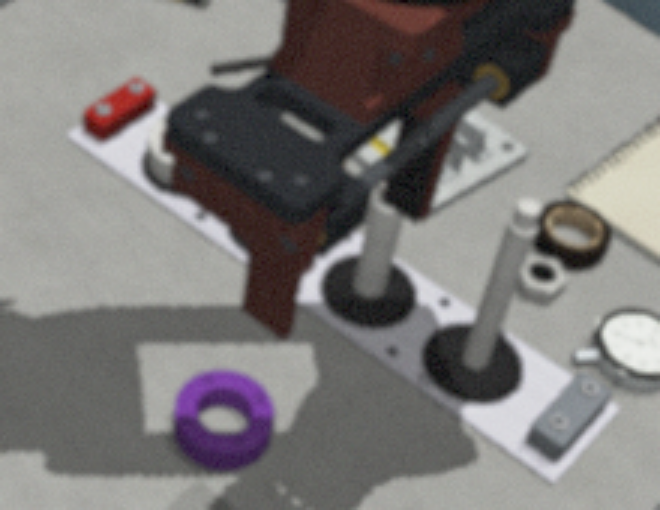

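View pics/t9.png

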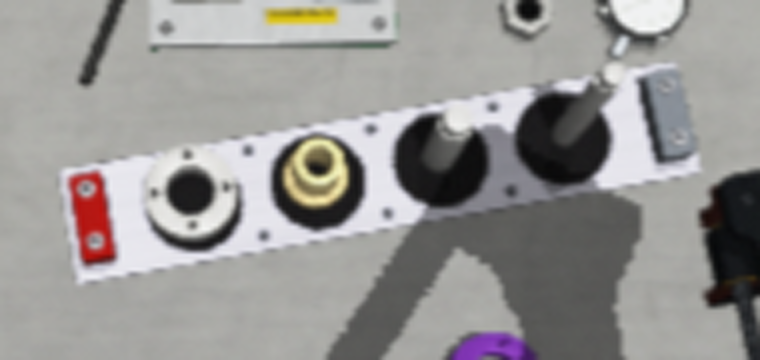

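The pictures show all four parts standing in order: ring, bush, pin2, pin1 from red to grey. The ring may be a few mm off toward the red stop, so I'll look at it from above.

```bash
python3 -m crank '{"travel": [[4,3,0],[8.5,6.5,0],[13,9.5,0],[17.5,12.9,0],[22,16.2,0],[25.6,19.8,2],[25.6,19.8,4],[25.6,19.8,5],[25.6,19.8,5],[25.6,19.8,5],[25.6,19.8,5]], "yaw": [0,0,0,0,0,0,0,0,0,0,0], "jaw": [-1,-1,-1,-1,-1,-1,-1,-1,-1,-1,-1]}'; cat > m.py <<'E'
from h import *
import cv2
s=bot.snapshot('wrist'); im=s['image']; E=s['extrinsics']
K=np.array([[s['fx'],0,s['cx']],[0,s['fy'],s['cy']],[0,0,1]]); D=np.array([s['k1'],0,0,0.])
print('cam',np.round(-E[:3,:3].T@E[:3,3],3), 'axis',E[2,:3].round(3))
# rectify to the horizontal plane z: 0.2 mm per pixel, around pad1
def ortho(z,x0=.6171,y0=.0817,h=.05,n=500):
    v,u=np.mgrid[0:n,0:n]; u=(u-n/2)/n*2*h; v=(v-n/2)/n*2*h
    P=np.stack([x0+u,y0-v,np.full_like(u,z)],-1).reshape(-1,3)
    q,_=cv2.projectPoints(P,cv2.Rodrigues(E[:3,:3])[0],E[:3,3],K,D)
    q=q.reshape(n,n,2).astype(np.float32); return cv2.remap(im,q[...,0],q[...,1],cv2.INTER_LINEAR)
a=ortho(.007); b=ortho(.029)
for i,r in ((a,33),(b,31)): cv2.circle(i,(250,250),r*5,(0,0,255),1)
cv2.imwrite('pics/o.png',cv2.resize(np.hstack([a,b]),(800,400),interpolation=cv2.INTER_AREA))
E
python3 m.py
```

```text
time_s: 31.45
eef_pos: [0.6166, 0.0813, 0.2107]
tcp_rot: [179.9, 0.0, 98.8]
force: [-0.8, 1.0, 0.0]
gripper_width: 0.0876
grasp_force: 0.0
cam [0.604 0.164 0.372] axis [ 0.048 -0.297 -0.954]
```

View pics/o.png

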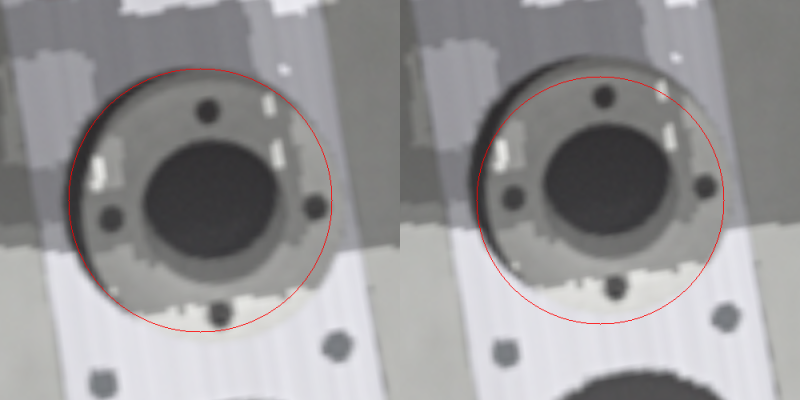

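In the overhead view, the pad matches the drawn circle. The ring's four screw heads, at (604,97), (514,198), (705,187) and (616,287), put its centre about 3 mm from the pad's centre, which is good enough. The gripper is well clear, so I'll hand in.

```bash
python3 -c "
from rig import bot
print(bot.close_job())"
```

```text
the job is handed in; nothing more can be done
None
```

I handed the job in at about 31 s: ring, bush, thick pin and thin pin stand upright on the four pads in that order from the red stop to the grey end, with the ring about 3 mm off its pad's centre, everything released and the oil bottle untouched.

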